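# Mix a sample tube on the touch-start vortex mixer

## Task

Lift the long tube with the pointed bottom up out of the rack in which it hangs by its cap, stand it upright with its tip in the rubber cup on top of the touch-start mixer, and press the cup down to its stop, gently. Mix it like this for at least three seconds and finish while still holding the tube pressed down there; do not press the cup with anything but the tube, and leave the short tubes, the goggles and everything else on the desk where they are.

Things in the scene. Friction and masses are not known exactly. Their poses are not given: they have to be found in the camera images.
- long_tube: the long sample tube to be mixed, milky plastic, paper label, 116 mm long, about 60 g: conical bottom 16 mm high with a flat tip 8 mm across, round body 28 mm in diameter, grey ribbed cap 35 mm in diameter and 20 tall (96 to 116 mm above the tip). Origin at the tip, z towards the cap. Hangs with the cap's underside on the rack's top plate, tip 29 mm above the desk
- short_tube_a: a short flat-bottomed sample tube, 64 mm long, body 28 mm in diameter, grey cap 35 mm in diameter and 12 mm tall, hanging by its cap in another hole of the rack. Origin at the centre of its bottom, z to the cap. To be left alone
- short_tube_b: a second short tube just like short_tube_a, in another hole of the rack. To be left alone
- rack: fixed white tube rack, 70 mm deep (x) by 230 long (y), open front and back; top plate 6 mm thick, its upper face 125 mm above the desk. Four 30 mm holes in a row at y = -75, -25, 25 and 75 mm; the long tube is in any of the first three, the last is empty. Caps side by side are 15 mm apart, with free room across the row (x): grip there. Origin under its centre, on the desk
- mixer: fixed touch-start vortex mixer, light grey housing 145 mm deep by 118 mm wide, 103 mm high, with a sloping front panel (knob and switch) and a black rubber cup on top. Origin on the desk straight below the cup's centre; the front panel looks along its -x
- cup_floor (a point): centre of the floor inside the mixer's black rubber cup; moves with the cup, 123 mm above the desk while not pressed. The cup is a bowl that widens upwards: flat floor about 28 mm across, rim 12 mm above the floor, 46 mm across inside and 54 mm outside
- mixer_cup (a joint): how far the mixer's cup is pushed down, in m: 0 = up (not pressed), 0.006 = down at its stop. A spring pushes it up with 3 N at the top, growing to 9 N at the stop
- goggles: safety goggles standing on the desk, 160 wide by 75 deep by 78 mm high, 90 g. A bystander. Origin under the centre
- jar: round specimen jar with a white lid, 64 mm in diameter, 69 mm high, 80 g. A bystander. Origin under the centre
- timer: flat white bench timer, 55 by 75 by 18 mm. A bystander. Origin under the centre
Mind the look-alikes: they are no part of the job. What is shaped like the long_tube but red or yellow is not meant. What is shaped like the rack but orange is not meant.

How it is judged:
On the way, in this order (a step that is already met when the one before it is completed fails the run):
1. the long tube is lifted clear of the rack, its tip above the rack's top plate (height (world z) of long_tube above 0.127 m and contact force between long_tube and rack below 0.1 N and contact force between the fingers and long_tube above 1 N), for 0.1 s.
2. the tube, upright with its tip in the cup, keeps the cup pressed down at least 4.5 of its 6 mm for three seconds (value of joint mixer_cup above 0.0045 m and contact force between long_tube and mixer above 5 N and horizontal distance between long_tube and cup_floor below 0.014 m and angle between long_tube's own z axis and vertical below 0.2 rad), for 3 s.
At the end, for the whole second after the job is handed in: The gripper still holds the long tube, upright within 0.2 rad, its tip in the mixer's cup (within 14 mm of its axis, 6 mm of its floor), keeping the cup down at least 4.5 of its 6 mm with over 5 N; the short tubes still hang in place (within 15 mm) (all of step 2 and z of long_tube in the frame of cup_floor below 0.006 m and contact force between the fingers and long_tube above 2 N and distance of each of short_tube_a, short_tube_b from where it was at the start of the episode below 0.015 m); the arm keeps its last pose, push and grip.
It fails at once if the tube is pressed or knocked on the mixer with more than 30 N (contact force between long_tube and mixer above 30 N).
It fails at once if the gripper or arm itself presses on the mixer (contact force between the arm and mixer above 1.5 N).
It fails at once if the fingers touch the mixer or its cup (contact force between the fingers and mixer above 1.5 N).
It fails at once if a short tube is lifted or knocked out of place (distance of any of short_tube_a, short_tube_b from where it was at the start of the episode above 0.015 m).
It fails at once if the goggles, the jar or the timer is pushed more than 30 mm (distance of any of goggles, jar, timer from where it was at the start of the episode above 0.03 m).
It also fails if it takes over 58 s, if anything falls off the work surface, if the arm or the gripper's body presses on something with over 40 N, if the wrist force passes 120 N, or if a joint passes its speed limit or range.

## Robot

A 6-joint arm with a two-finger parallel gripper is mounted at the origin on the work surface. World frame = base frame: x ahead of the robot, y to its left, z up, the work surface at z = 0. Lengths are in m, angles in rad, forces in N, time in s.
With the tool pointing down it reaches from about 0.3 to 0.875 m from the base axis. Payload 6.4 kg.
Tool frame: the origin (TCP) lies between the finger pads; the fingertips stand 14 mm ahead of it and the grasp point (between the pads) lies 5 mm behind it; y points along the fingers, x is the direction in which the jaws open and shut, and the axes are right-handed (so a half turn about y gives the same grasp; the last joint's range is limited). The gripper opens to 85 mm and grips with 20 to 120 N. Pads are 22 mm wide; open, the fingers measure 114 mm over their backs; the gripper's body (76 mm by 85 mm) begins 54 mm behind the grasp point. The pads swing forward as they close: fully open they stand 13 mm farther back than shut.
Start: joints at [0.924, 0.181, 1.607, -0, 1.354, -0.206], TCP at [0.245, 0.52, 0.245] pointing down, gripper open.
Joint ranges: [-2.99, 2.99], [-0.89, 2.07], [0.3, 2.58], [-1.14, 4.28], [0, 2.63], [-3.12, 3.12]. Speed limits (rad/s): [2.57, 2.57, 3.01, 3.14, 3.14, 3.14].

## Interface

Orientations are given as a 3x3 rotation matrix whose columns are the frame's x, y, z axes.
In Python, from rig import * gives the robot as it stands.
- The arm moves only by the tool drive_tool, never from a script. Its arguments are lists of equal length, an entry for each row: "translation": the shift along the world's x, y, z in mm, a list of three; "twist": the turn about the world's z in rad. In form: {"translation": [[tx, ty, tz], ...], "twist": [twist, ...]}. A call has exactly 8 rows; each row shifts and turns the commanded pose from where the row before left it; what a row does not reach is not made up. A row lasts 1/12 s, in which the tool goes at most 41.7 mm and 7.16 degrees, less where a joint would pass 70% of its speed; a pose out of reach is approached as far as the arm can. A call is refused whole if a number of a shift passes 41.7 or a number of a turn 0.125, either way. A call with a gripper value outside its range is refused whole. "fingers" is the finger opening in mm, from 0 to 85.4, set as the call begins (left out, the last holds). The fingers move at their own pace and stop on an object; "grip_force" is the grip in N (left out, the last holds). Time passes only in rows, so rows that do not move let the fingers close, or fill a call up. It gives the time, the measured TCP pose, the force and the opening at its end, in the units of the state.
- get_obs(): the state, without advancing time (a new reading comes with each control period).
- capture(name): name is "scene" or "top" or "wrist"; returns the picture (400x640x3 uint8, red, green, blue); there is no depth.
- camera_model(name): a dict with "fx", "fy", "cx", "cy" (pixels), "dist_coeffs" ([k1, k2, p1, p2, k3] as OpenCV has them; the pictures are not rectified), "extrinsics" (4x4, takes a point from world to camera coordinates); the wrist camera has in their place "T_tool_cam" (4x4, takes a point from camera to tool coordinates, whose origin is the TCP and whose axes are the tool frame's). Camera axes: x right, y down, z forward; pixel columns grow to the right and rows downward; lengths in m; the calibration is good to about 2 mm. A picture is of the moment at which its call begins: read the wrist's pose just before it. camera_model takes no time and is no camera call.
- sign_off(): hands the job in, once; it reports no verdict.
The state is a dict: "time_s": time; "joint_positions": joint angles; "qd": joint speeds; "joint_torque": joint torques, N m; "eef_pos": TCP position; "orientation": TCP orientation; "force": force on the tool from outside, world axes, zero at the start; "wrist_torque": the same for the moment, N m; "finger_gap": finger opening in m.
Only numpy, scipy, OpenCV 4.12 (cv2) and the standard library are available. Lean on these libraries where they do the work, as an engineer would, in place of code of your own. Each camera call takes 0.05 s, during which the arm holds its last target. There are 200 camera calls.

## Working session

There is one attempt and no reset: what is moved stays moved. The work goes in short steps, Python scripts to look and compute and a tool call to move; the robot and the scene stay as the last step left them, time stands still between calls to the robot, and variables do not carry over. Pictures are saved under pics/ and viewed, about 8 in all and at most 12, crops included, and the job is handed in when it is done.

Besides the shell and the picture viewer there is one more tool, called as name(argument=value, ...), one argument or row to a line, values as JSON. drive_tool: Moves the arm, as the interface text tells. Its arguments: {"type":"object","properties":{"translation":{"type":"array"},"twist":{"type":"array"},"fingers":{"type":"number"},"grip_force":{"type":"number"}},"required":["translation","twist"]}

```bash
mkdir -p pics; ls
cat > h.py <<'E'
from rig import *
import numpy as np, cv2
def snap(n,f):
    im=capture(n); cv2.imwrite('pics/'+f,cv2.cvtColor(im,cv2.COLOR_RGB2BGR)); return im
def ray(n,uv,obs=None):
    m=camera_model(n)
    K=np.array([[m['fx'],0,m['cx']],[0,m['fy'],m['cy']],[0,0,1.]])
    p=cv2.undistortPoints(np.array(uv,float).reshape(-1,1,2),K,np.array(m['dist_coeffs'],float)).reshape(-1,2)
    d=np.c_[p,np.ones(len(p))]
    if n=='wrist':
        T=np.eye(4);T[:3,:3]=np.array(obs['orientation']).reshape(3,3);T[:3,3]=obs['eef_pos']
        T=T@np.array(m['T_tool_cam'])
    else: T=np.linalg.inv(np.array(m['extrinsics']))
    return T[:3,3], d@T[:3,:3].T
def plane(n,uv,z,obs=None):
    o,d=ray(n,uv,obs); return o+d*((z-o[2])/d[:,2])[:,None]
def proj(n,P):
    m=camera_model(n);E=np.array(m['extrinsics'])
    K=np.array([[m['fx'],0,m['cx']],[0,m['fy'],m['cy']],[0,0,1.]])
    return cv2.projectPoints(np.array(P,float).reshape(-1,1,3),cv2.Rodrigues(E[:3,:3])[0],E[:3,3],K,np.array(m['dist_coeffs'],float))[0].reshape(-1,2)
E
python3 - <<'E'
from h import *
snap('top','top0.png');snap('scene','scene0.png')
o=get_obs();print(o)
for n in('top','scene'):print(np.linalg.inv(camera_model(n)['extrinsics']).round(3),camera_model(n)['fx'])
print(camera_model('wrist'))
E
```

```text
pics
{'time_s': 0.1, 'joint_positions': array([ 9.23717535e-01,  1.81462056e-01,  1.60790318e+00, -1.01935729e-05,
        1.35377801e+00, -2.06314356e-01]), 'qd': array([ 0.00125856, -0.0029498 , -0.00165629, -0.0012851 ,  0.00269117,
        0.00012702]), 'joint_torque': array([ 1.25940564e-04, -4.45876479e+01, -3.52240634e+01, -3.27257249e-04,
        4.10932320e-03,  3.23669462e-05]), 'eef_pos': array([0.24502025, 0.51966764, 0.24447919]), 'orientation': array([[ 4.26628268e-01, -9.26848008e-04, -9.04426593e-01],
       [ 9.04425791e-01, -1.24314213e-03,  4.26629164e-01],
       [-1.51975120e-03, -9.99998798e-01,  3.07905666e-04]]), 'force': array([ 0.13091302, -0.70631999,  0.03291069]), 'wrist_torque': array([-0.02248987, -0.01243558,  0.00951299]), 'finger_gap': 0.08539245386912514}
[[-0.026 -0.995  0.101  0.318]
 [-0.999  0.028  0.018 -0.046]
 [-0.021 -0.101 -0.995  1.405]
 [ 0.     0.     0.     1.   ]] 496.80895153904487
[[-0.07   0.834 -0.547  0.958]
 [ 0.998  0.059 -0.038 -0.018]
 [ 0.001 -0.549 -0.836  0.925]
 [ 0.     0.     0.     1.   ]] 436.8691393014655
{'fx': 332.01215760689865, 'fy': 332.01215760689865, 'cx': 316.75017428433785, 'cy': 200.27151341673644, 'dist_coeffs': array([0.00422469, 0.        , 0.        , 0.        , 0.        ]), 'T_tool_cam': array([[ 9.99999894e-01, -3.10712885e-04,  3.40313501e-04,
        -4.90248184e-04],
       [-4.16078589e-04, -2.91363801e-01,  9.56612232e-01,
        -1.28578469e-01],
       [-1.98076711e-04, -9.56612272e-01, -2.91363900e-01,
         7.31727686e-02],
       [ 0.00000000e+00,  0.00000000e+00,  0.00000000e+00,
         1.00000000e+00]])}
```

View pics/top0.png

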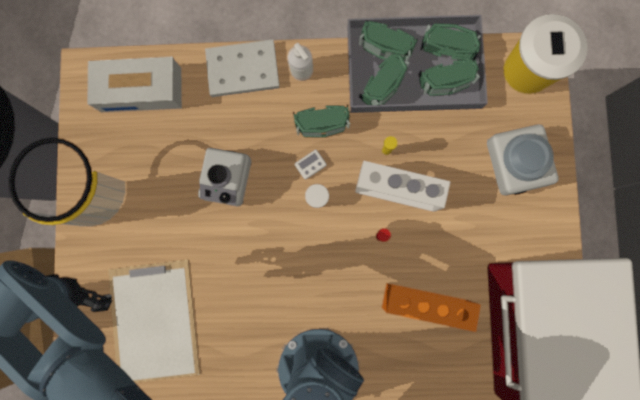

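View pics/scene0.png

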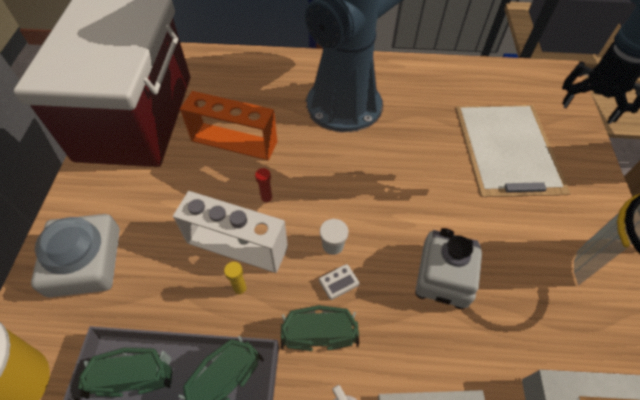

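The top view shows the white rack around (404,186). Its caps are at (396,181), (413,186) and (432,190), and the empty hole is at (376,177). The mixer cup is at (218,173). The look-alikes are the red tube (384,235), the yellow tube (390,146) and the orange rack (432,306). The scene view shows the same things. Next I'll take one close crop of the rack and work out the positions.

Run:
```python
from h import *
a=cv2.imread('pics/scene0.png')[180:280,165:295]; b=cv2.imread('pics/top0.png')[150:215,345:460]; c=cv2.imread('pics/top0.png')[140:210,190:260]
a=cv2.resize(a,None,fx=4.5,fy=4.5,interpolation=3);b=cv2.resize(b,(400,226),interpolation=3)
c=cv2.resize(c,(200,200),interpolation=3)
W=np.zeros((600,800,3),np.uint8);
a=a[:,:585]; a=cv2.resize(a,(480,369));W[:369,:480]=a;W[370:596,:400]=b;W[0:200,500:700]=c
cv2.imwrite('pics/c1.png',W)
print('caps z.140',plane('top',[[396,181],[413,186],[432,190]],.140).round(3))
print('hole',plane('top',[[376,177]],.125).round(3),'cup',plane('top',[[218,173]],.135).round(3))
print('scene caps',plane('scene',[[196,207],[217,213],[238,219]],.140).round(3),'cup',plane('scene',[[460,247]],.135).round(3))
```

```text
caps z.140 [[ 0.496 -0.216  0.14 ]
 [ 0.482 -0.259  0.14 ]
 [ 0.471 -0.307  0.14 ]]
hole [[ 0.511 -0.167  0.125]] cup [[0.532 0.243 0.135]]
scene caps [[ 0.479 -0.305  0.14 ]
 [ 0.49  -0.258  0.14 ]
 [ 0.502 -0.211  0.14 ]] cup [[0.533 0.247 0.135]]
```

View pics/c1.png

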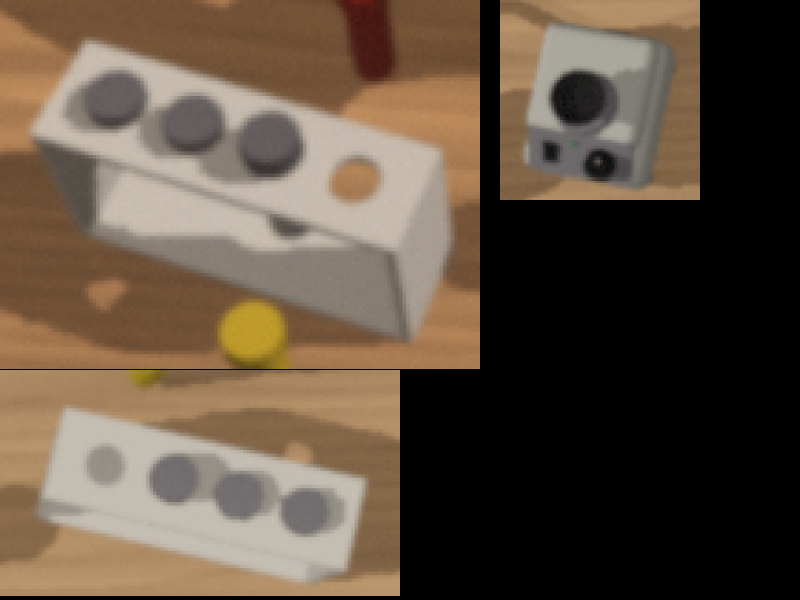

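In the third hole, next to the empty one, the crop shows a tube bottom hanging well below the plate at scene pixel (243,240). That cap also stands higher than the others, so the long tube is at top (395,181), world ≈ (0.498,-0.213). The other two caps belong to short tubes, and red, yellow and orange are decoys. I'll move above it with the jaws turned across the row (yaw ≈ -0.27).

drive_tool(
  translation=[
    [10.5, -30.5, 0],
    [10.5, -30.5, 0],
    [10.5, -30.5, 0],
    [10.5, -30.5, 0],
    [10.5, -30.5, 0],
    [10.5, -30.5, 0],
    [10.5, -30.5, 0],
    [10.5, -30.5, 0],
  ],
  twist=[-0.058, -0.058, -0.058, -0.058, -0.058, -0.058, -0.058, -0.058],
  fingers=85,
)

```text
time_s: 0.77
eef_pos: [0.3292, 0.2745, 0.245]
orientation: [[0.788, -0.0, -0.616], [0.616, -0.0, 0.788], [-0.0, -1.0, 0.0]]
force: [0.9, -0.5, 0.3]
finger_gap: 0.085
```

drive_tool(
  translation=[
    [10.5, -30.5, 0],
    [10.5, -30.5, 0],
    [10.5, -30.5, 0],
    [10.5, -30.5, 0],
    [10.5, -30.5, 0],
    [10.5, -30.5, 0],
    [10.5, -30.5, 0],
    [10.5, -30.5, 0],
  ],
  twist=[-0.058, -0.058, -0.058, -0.058, -0.058, -0.058, -0.058, -0.058],
)

```text
time_s: 1.43
eef_pos: [0.4133, 0.0305, 0.2452]
orientation: [[0.98, -0.0, -0.198], [0.198, 0.0, 0.98], [-0.0, -1.0, 0.0]]
force: [0.9, 0.0, 0.1]
finger_gap: 0.0851
```

drive_tool(
  translation=[
    [10.5, -30.5, 0],
    [10.5, -30.5, 0],
    [10.5, -30.5, 0],
    [10.5, -30.5, 0],
    [10.5, -30.5, 0],
    [10.5, -30.5, 0],
    [10.5, -30.5, 0],
    [10.5, -30.5, 0],
  ],
  twist=[-0.058, -0.058, -0.058, -0.058, -0.058, -0.058, -0.058, -0.058],
)

```text
time_s: 2.1
eef_pos: [0.4973, -0.2134, 0.2448]
orientation: [[0.965, -0.001, 0.262], [-0.262, 0.001, 0.965], [-0.001, -1.0, 0.0]]
force: [-0.1, -0.7, -0.2]
finger_gap: 0.0851
```

drive_tool(
  translation=[
    [0, 0, 0],
    [0, 0, 0],
    [0, 0, 0],
    [0, 0, 0],
    [0, 0, 0],
    [0, 0, 0],
    [0, 0, 0],
    [0, 0, 0],
  ],
  twist=[0, 0, 0, 0, 0, 0, 0, 0],
)

```text
time_s: 2.77
eef_pos: [0.4974, -0.2115, 0.2455]
orientation: [[0.966, 0.0, 0.258], [-0.258, -0.0, 0.966], [0.0, -1.0, -0.0]]
force: [0.8, 0.3, -0.2]
finger_gap: 0.0852
```

Run:
```python
from h import *
o=get_obs();snap('wrist','w1.png')
print(o['time_s'],o['eef_pos'],o['orientation'][:,0],o['force'])
```

```text
2.7667 [ 0.49736102 -0.21146569  0.24553695] [ 9.66072248e-01 -2.58271728e-01  3.55339598e-04] [ 0.83009402  0.30715028 -0.18853266]
```

View pics/w1.png

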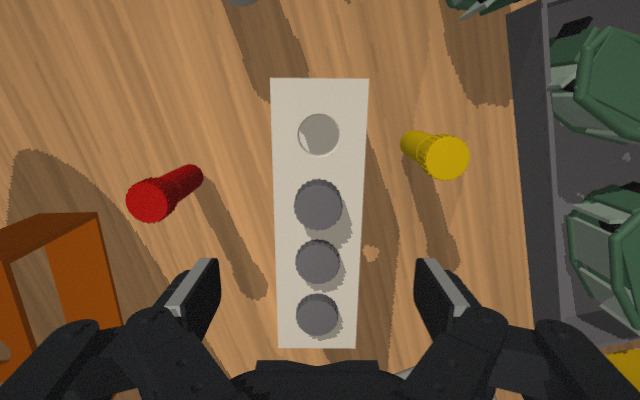

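The wrist view shows the empty hole at (318,134) and the large near cap at (318,205), which is the long tube. The short caps are at (318,261) and (317,315). Red and yellow are off to the sides.

Run:
```python
from h import *
o=get_obs()
P=plane('wrist',[[318,204],[294,204],[342,204]],.145,o);print(P.round(4),np.linalg.norm(P[1]-P[2]))
P2=plane('wrist',[[318,134],[318,261],[317,315]],.125,o);P2[1:]=plane('wrist',[[318,261],[317,315]],.137,o);print(P2.round(4))
d=P2[0]-P2[2];print('yaw x',-np.arctan2(d[0],d[1]),np.linalg.norm(d),np.linalg.norm(P[0]-P2[0]),np.linalg.norm(P[0]-P2[1]))
print('delta mm',(P[0]-o['eef_pos'])*1000)
print('topcap',plane('top',[[395.3,181.05]],.145).round(4))
```

```text
[[ 0.4995 -0.211   0.145 ]
 [ 0.4827 -0.2065  0.145 ]
 [ 0.5163 -0.2155  0.145 ]] 0.03472856346752258
[[ 0.5119 -0.1647  0.125 ]
 [ 0.4867 -0.2591  0.137 ]
 [ 0.4731 -0.307   0.137 ]]
yaw x -0.26642867378952134 0.14797232772174065 0.05193383301582552 0.050403557982354796
delta mm [   2.15924287    0.56881592 -100.47075463]
topcap [[ 0.4957 -0.214   0.145 ]]
```

The sizes agree: cap 34.7 mm, pitch 50 to 52 mm. Now I'll go down.

drive_tool(
  translation=[
    [2, 0, -12],
    [0, 0, -12],
    [0, 0, -12],
    [0, 0, -12],
    [0, 0, -12],
    [0, 0, -12],
    [0, 0, -12],
    [0, 0, -12],
  ],
  twist=[-0.005, 0, 0, 0, 0, 0, 0, 0],
)

```text
time_s: 3.48
eef_pos: [0.4992, -0.2119, 0.1478]
orientation: [[0.965, -0.0, 0.264], [-0.264, 0.0, 0.965], [-0.0, -1.0, 0.0]]
force: [-0.7, 0.3, -0.4]
finger_gap: 0.0847
```

drive_tool(
  translation=[
    [0, 0, -2],
    [0, 0, -2],
    [0, 0, -2],
    [0, 0, -1],
    [0, 0, 0],
    [0, 0, 0],
    [0, 0, 0],
    [0, 0, 0],
  ],
  twist=[0, 0, 0, 0, 0, 0, 0, 0],
  fingers=50,
  grip_force=20,
)

```text
time_s: 4.15
eef_pos: [0.4995, -0.2121, 0.1427]
orientation: [[0.965, 0.001, 0.264], [-0.264, -0.0, 0.965], [0.001, -1.0, -0.0]]
force: [-0.6, 1.0, -0.2]
finger_gap: 0.0498
```

No contact. I'll close on the cap with a moderate grip.

drive_tool(
  translation=[
    [0, 0, 0],
    [0, 0, 0],
    [0, 0, 0],
    [0, 0, 0],
    [0, 0, 0],
    [0, 0, 0],
    [0, 0, 0],
    [0, 0, 0],
  ],
  twist=[0, 0, 0, 0, 0, 0, 0, 0],
  fingers=25,
  grip_force=60,
)

```text
time_s: 4.82
eef_pos: [0.4994, -0.212, 0.1429]
orientation: [[0.965, 0.0, 0.264], [-0.264, -0.0, 0.965], [0.0, -1.0, -0.0]]
force: [-1.5, 1.2, 6.3]
finger_gap: 0.0329
```

drive_tool(
  translation=[
    [0, 0, 3],
    [0, 0, 8],
    [0, 0, 12],
    [0, 0, 12],
    [0, 0, 12],
    [0, 0, 12],
    [0, 0, 12],
    [0, 0, 12],
  ],
  twist=[0, 0, 0, 0, 0, 0, 0, 0],
)

```text
time_s: 5.48
eef_pos: [0.4994, -0.212, 0.2268]
orientation: [[0.965, 0.0, 0.264], [-0.264, -0.0, 0.965], [0.001, -1.0, -0.0]]
force: [0.4, 0.9, -1.4]
finger_gap: 0.0329
```

drive_tool(
  translation=[
    [0, 0, 14],
    [0, 0, 14],
    [0, 0, 14],
    [0, 0, 14],
    [0, 0, 4],
    [0, 0, 0],
    [0, 0, 0],
    [0, 0, 0],
  ],
  twist=[0, 0, 0, 0, 0, 0, 0, 0],
)

```text
time_s: 6.15
eef_pos: [0.4989, -0.2117, 0.2844]
orientation: [[0.965, -0.001, 0.264], [-0.264, 0.001, 0.965], [-0.001, -1.0, 0.001]]
force: [1.0, 0.4, -0.6]
finger_gap: 0.0327
```

Run:
```python
from h import *
o=get_obs();print(o['time_s'],o['eef_pos'],o['force'],o['finger_gap'])
a=snap('scene','s2.png')[60:290,130:330];b=snap('wrist','w2.png')
a=cv2.resize(a,(400,460));b=cv2.resize(b,(400,250))
W=np.zeros((460,800,3),np.uint8);W[:,:400]=a;W[:250,400:]=b
cv2.imwrite('pics/c2.png',W[...,::-1])
```

```text
6.15 [ 0.49892697 -0.21167048  0.28437427] [ 0.97608083  0.44142735 -0.64483403] 0.032710949002190605
```

View pics/c2.png

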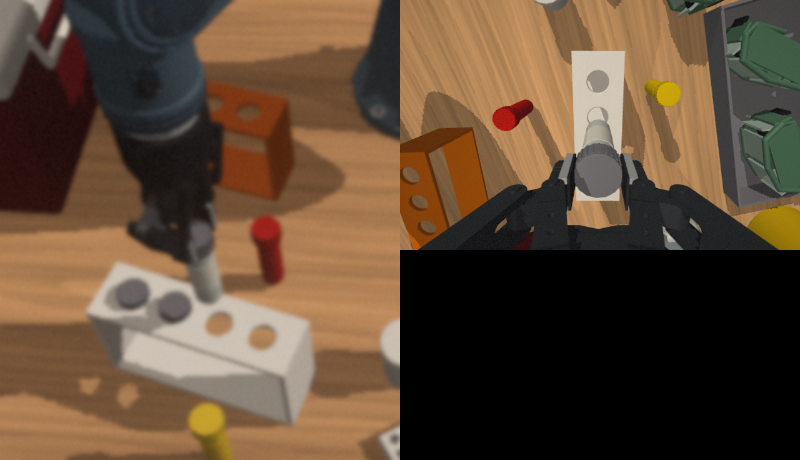

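The tube is out of the rack and hangs straight in the jaws, with its tip at about z 0.17. Both short tubes are still in place. I'll refine the cup position with a dark mask.

Run:
```python
from h import *
for n,f,(x0,y0,x1,y1) in(('top','top0.png',(203,155,238,188)),('scene','scene0.png',(440,228,485,264))):
    g=cv2.cvtColor(cv2.imread('pics/'+f),cv2.COLOR_BGR2GRAY)[y0:y1,x0:x1]
    m=(g<55).astype(np.uint8)
    k,l,s,c=cv2.connectedComponentsWithStats(m)
    i=1+np.argmax(s[1:,4]); b=s[i]
    u=[b[0]+b[2]/2-.5+x0,b[1]+b[3]/2-.5+y0]
    print(n,b,c[i]+[x0,y0],u,plane(n,[c[i]+[x0,y0],u],.130).round(4),plane(n,[u],.135).round(4))
```

```text
top [  5  11  19  17 259] [217.18918919 173.86486486] [np.float64(217.0), np.float64(174.0)] [[0.5303 0.2464 0.13  ]
 [0.5299 0.2469 0.13  ]] [[0.5291 0.2458 0.135 ]]
scene [  0   1  33  34 683] [455.74231332 246.01756955] [np.float64(456.0), np.float64(245.5)] [[0.5283 0.2399 0.13  ]
 [0.527  0.2406 0.13  ]] [[0.5297 0.2389 0.135 ]]
```

drive_tool(
  translation=[
    [2, 15, 0],
    [2, 28, 0],
    [2, 30, 0],
    [2, 30, 0],
    [2, 30, 0],
    [2, 30, 0],
    [2, 30, 0],
    [2, 30, 0],
  ],
  twist=[0, 0, 0, 0, 0, 0, 0, 0],
)

```text
time_s: 6.92
eef_pos: [0.5149, 0.0126, 0.2846]
orientation: [[0.965, -0.001, 0.264], [-0.264, 0.0, 0.965], [-0.001, -1.0, -0.0]]
force: [0.1, 0.3, -0.7]
finger_gap: 0.0329
```

drive_tool(
  translation=[
    [2, 30, 0],
    [2, 30, 0],
    [2, 30, 0],
    [2, 30, 0],
    [2, 30, 0],
    [2, 30, 0],
    [2, 15, 0],
    [2, 0, 0],
  ],
  twist=[0, 0, 0, 0, 0, 0, 0, 0],
)

```text
time_s: 7.58
eef_pos: [0.5306, 0.2091, 0.2844]
orientation: [[0.966, -0.002, 0.26], [-0.26, 0.001, 0.966], [-0.002, -1.0, 0.0]]
force: [-0.5, 0.4, -0.6]
finger_gap: 0.0323
```

Run:
```python
from h import *
o=get_obs();print(o['time_s'],o['eef_pos'],o['force'],o['finger_gap'])
np.savez('o3',**o)
snap('wrist','w3.png')
```

```text
7.5833 [0.53057506 0.20912717 0.28437168] [-0.5003838   0.3837398  -0.55623781] 0.03228633524468711
```

View pics/w3.png

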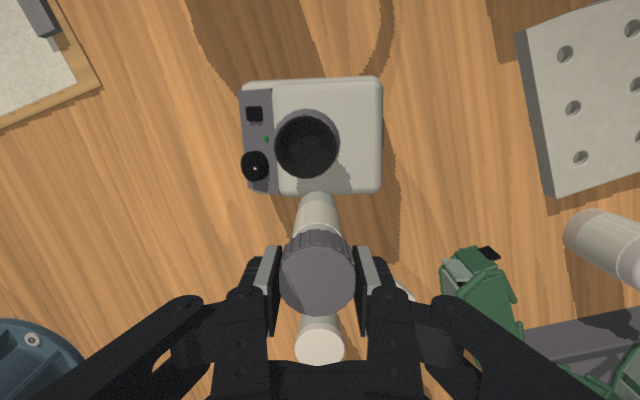

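The wrist view shows the cup rim centred near (307,144), the tube cap near (318,270) and its body down to the tip near (317,195), straight in the image. The jar is under the cap at (318,345).

Run:
```python
from h import *
o=dict(np.load('o3.npz'))
P=plane('wrist',[[307,144],[275,144],[340,144]],.135,o);print(P.round(4),np.linalg.norm(P[1]-P[2]))
g=cv2.cvtColor(cv2.imread('pics/w3.png'),cv2.COLOR_BGR2GRAY)[100:190,268:350]
for t in(60,100):
    k,l,s,c=cv2.connectedComponentsWithStats((g<t).astype(np.uint8));i=1+np.argmax(s[1:,4]);b=s[i]
    u=[b[0]+b[2]/2-.5+268,b[1]+b[3]/2-.5+100];print(t,b,u,plane('wrist',[u],.135,o).round(4),plane('wrist',[u],.129,o).round(4))
# tube: expected tip and cap pixels for upright tube on TCP axis
T=np.eye(4);T[:3,:3]=o['orientation'];T[:3,3]=o['eef_pos'];m=camera_model('wrist')
Ci=np.linalg.inv(T@m['T_tool_cam'])
x,y=o['eef_pos'][:2]
for z in(.1705,.1865,.2665,.2865):
    p=Ci@[x,y,z,1];print(z,m['fx']*p[0]/p[2]+m['cx'],m['fy']*p[1]/p[2]+m['cy'])
print(get_obs()['eef_pos'])
```

```text
[[0.5334 0.2478 0.135 ]
 [0.5077 0.2547 0.135 ]
 [0.5599 0.2407 0.135 ]] 0.0540868383041455
60 [   6   16   64   62 3030] [np.float64(305.5), np.float64(146.5)] [[0.5316 0.2461 0.135 ]] [[0.5312 0.2454 0.129 ]]
100 [   4   12   68   67 3413] [np.float64(305.5), np.float64(145.0)] [[0.532  0.2473 0.135 ]] [[0.5316 0.2466 0.129 ]]
0.1705 315.6782146447293 200.1741335882632
0.1865 315.57663115865586 206.64819160181676
0.2665 314.77984581477455 257.4284388646844
0.2865 314.44677838692195 278.6552930876384
[0.53107891 0.20740036 0.28434746]
```

The rim measures 54.1 mm, as it should, and the cup is at about (0.532, 0.2465). I'll move over it and lower to about 6 mm above the floor.

drive_tool(
  translation=[
    [0, 6, 0],
    [0, 10, 0],
    [0, 10, 0],
    [0, 8, 0],
    [0, 5, 0],
    [0, 0, 0],
    [0, 0, 0],
    [0, 0, 0],
  ],
  twist=[0, 0, 0, 0, 0, 0, 0, 0],
)

```text
time_s: 8.3
eef_pos: [0.5313, 0.2449, 0.2853]
orientation: [[0.965, -0.0, 0.264], [-0.264, -0.0, 0.965], [0.0, -1.0, -0.0]]
force: [0.4, 1.1, 0.4]
finger_gap: 0.0325
```

drive_tool(
  translation=[
    [0, 0, -3],
    [0, 0, -7],
    [0, 0, -8],
    [0, 0, -7],
    [0, 0, -3],
    [0, 0, 0],
    [0, 0, 0],
    [0, 0, 0],
  ],
  twist=[0, 0, 0, 0, 0, 0, 0, 0],
)

```text
time_s: 8.97
eef_pos: [0.5315, 0.2451, 0.2575]
orientation: [[0.965, 0.0, 0.264], [-0.264, 0.0, 0.965], [0.0, -1.0, 0.0]]
force: [-0.2, 0.1, -0.1]
finger_gap: 0.0327
```

Run:
```python
from h import *
o=get_obs();print(o['time_s'],o['eef_pos'],o['force'],o['finger_gap'])
np.savez('o4',**o)
b=snap('wrist','w4.png');a=snap('scene','s4.png')
W=np.zeros((600,800,3),np.uint8);W[:400,:400]=cv2.resize(a[160:310,385:535],(400,400),interpolation=3);W[:400,400:]=cv2.resize(b[80:330,195:445],(400,400),interpolation=3)
cv2.imwrite('pics/c4.png',W[:400,:,::-1])
```

```text
8.9667 [0.5315061  0.24508806 0.25753312] [-0.20234811  0.07559898 -0.08528117] 0.03272717546223183
```

View pics/c4.png

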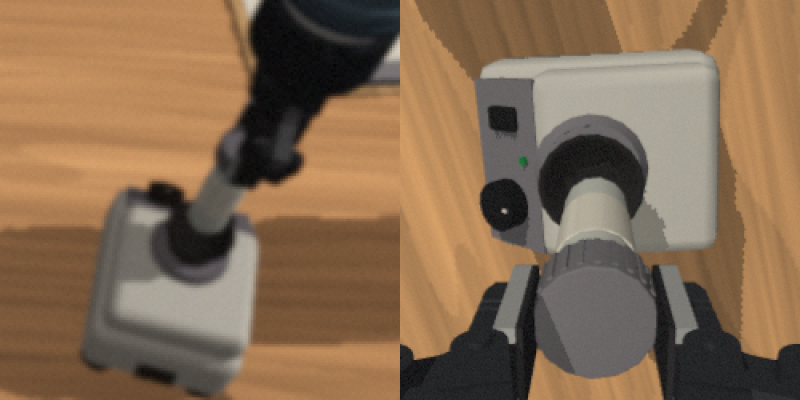

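The tip is over the cup, about 1 to 2 mm to the +x side. I'll nudge it and lower to just above the floor.

drive_tool(
  translation=[
    [-1, 1, -2],
    [0, 0, -4],
    [0, 0, -4],
    [0, 0, -3],
    [0, 0, -2],
    [0, 0, -1],
    [0, 0, 0],
    [0, 0, 0],
  ],
  twist=[0, 0, 0, 0, 0, 0, 0, 0],
)

```text
time_s: 9.73
eef_pos: [0.5304, 0.246, 0.2413]
orientation: [[0.965, -0.0, 0.264], [-0.264, 0.0, 0.965], [-0.0, -1.0, -0.0]]
force: [0.0, 1.1, -1.4]
finger_gap: 0.0327
```

drive_tool(
  translation=[
    [0, 0, -1],
    [0, 0, -1],
    [0, 0, -1],
    [0, 0, -1],
    [0, 0, 0],
    [0, 0, 0],
    [0, 0, 0],
    [0, 0, 0],
  ],
  twist=[0, 0, 0, 0, 0, 0, 0, 0],
)

```text
time_s: 10.4
eef_pos: [0.5303, 0.2461, 0.2373]
orientation: [[0.965, 0.0, 0.264], [-0.264, -0.0, 0.965], [0.0, -1.0, 0.0]]
force: [-0.3, -0.5, 0.6]
finger_gap: 0.0328
```

drive_tool(
  translation=[
    [0, 0, -1],
    [0, 0, 0],
    [0, 0, -1],
    [0, 0, 0],
    [0, 0, -1],
    [0, 0, 0],
    [0, 0, 0],
    [0, 0, 0],
  ],
  twist=[0, 0, 0, 0, 0, 0, 0, 0],
)

```text
time_s: 11.07
eef_pos: [0.5305, 0.2461, 0.2346]
orientation: [[0.965, 0.001, 0.264], [-0.264, 0.0, 0.965], [0.001, -1.0, 0.0]]
force: [-0.6, 0.5, 4.1]
finger_gap: 0.0328
```

drive_tool(
  translation=[
    [0, 0, -1],
    [0, 0, 0],
    [0, 0, -1],
    [0, 0, 0],
    [0, 0, 0],
    [0, 0, 0],
    [0, 0, 0],
    [0, 0, 0],
  ],
  twist=[0, 0, 0, 0, 0, 0, 0, 0],
)

```text
time_s: 11.73
eef_pos: [0.5305, 0.2461, 0.2327]
orientation: [[0.965, 0.001, 0.264], [-0.264, 0.0, 0.965], [0.001, -1.0, 0.0]]
force: [-1.4, -0.0, 6.2]
finger_gap: 0.0326
```

drive_tool(
  translation=[
    [0, 0, -1],
    [0, 0, 0],
    [0, 0, 0],
    [0, 0, -1],
    [0, 0, 0],
    [0, 0, 0],
    [0, 0, 0],
    [0, 0, 0],
  ],
  twist=[0, 0, 0, 0, 0, 0, 0, 0],
)

```text
time_s: 12.4
eef_pos: [0.5306, 0.2462, 0.2311]
orientation: [[0.965, 0.001, 0.264], [-0.264, 0.0, 0.965], [0.001, -1.0, 0.001]]
force: [-1.0, 0.6, 8.4]
finger_gap: 0.0327
```

drive_tool(
  translation=[
    [0, 0, -1],
    [0, 0, 0],
    [0, 0, 0],
    [0, 0, 0],
    [0, 0, 0],
    [0, 0, 0],
    [0, 0, 0],
    [0, 0, 0],
  ],
  twist=[0, 0, 0, 0, 0, 0, 0, 0],
)

```text
time_s: 13.07
eef_pos: [0.5308, 0.2464, 0.2307]
orientation: [[0.965, 0.002, 0.264], [-0.264, 0.001, 0.965], [0.001, -1.0, 0.001]]
force: [-2.1, 1.3, 10.3]
finger_gap: 0.0325
```

The motion has flattened and the force is over 9 N, so the cup is at its stop. I'll add a small margin and hold for mixing.

drive_tool(
  translation=[
    [0, 0, -0.5],
    [0, 0, 0],
    [0, 0, 0],
    [0, 0, 0],
    [0, 0, 0],
    [0, 0, 0],
    [0, 0, 0],
    [0, 0, 0],
  ],
  twist=[0, 0, 0, 0, 0, 0, 0, 0],
)

```text
time_s: 13.73
eef_pos: [0.5309, 0.2465, 0.2307]
orientation: [[0.965, 0.002, 0.264], [-0.264, 0.001, 0.965], [0.002, -1.0, 0.002]]
force: [-3.2, 0.3, 12.8]
finger_gap: 0.0329
```

drive_tool(
  translation=[
    [0, 0, 0],
    [0, 0, 0],
    [0, 0, 0],
    [0, 0, 0],
    [0, 0, 0],
    [0, 0, 0],
    [0, 0, 0],
    [0, 0, 0],
  ],
  twist=[0, 0, 0, 0, 0, 0, 0, 0],
)

```text
time_s: 14.4
eef_pos: [0.5309, 0.2465, 0.2307]
orientation: [[0.965, 0.002, 0.264], [-0.264, 0.001, 0.965], [0.002, -1.0, 0.002]]
force: [-2.0, 0.9, 12.3]
finger_gap: 0.0329
```

drive_tool(
  translation=[
    [0, 0, 0],
    [0, 0, 0],
    [0, 0, 0],
    [0, 0, 0],
    [0, 0, 0],
    [0, 0, 0],
    [0, 0, 0],
    [0, 0, 0],
  ],
  twist=[0, 0, 0, 0, 0, 0, 0, 0],
)

```text
time_s: 15.07
eef_pos: [0.5309, 0.2465, 0.2307]
orientation: [[0.965, 0.002, 0.264], [-0.264, 0.001, 0.965], [0.002, -1.0, 0.002]]
force: [-2.3, 0.7, 12.1]
finger_gap: 0.0326
```

Run:
```python
from h import *
F=[]
o=get_obs();print(o['time_s'],o['eef_pos'],o['force'],o['finger_gap'])
b=snap('wrist','w5.png');a=snap('scene','s5.png')
W=np.zeros((400,800,3),np.uint8);W[:,:400]=cv2.resize(a[160:310,385:535],(400,400),interpolation=3);W[:,400:]=cv2.resize(b[80:330,195:445],(400,400),interpolation=3)
cv2.imwrite('pics/c5.png',W[...,::-1])
for i in range(8): capture('top');o=get_obs();F.append([o['force'][2],o['eef_pos'][2]*1000])
print(np.round(F,1).tolist())
```

```text
15.0667 [0.53088295 0.24652493 0.23065251] [-2.33419586  0.65019899 12.12979485] 0.03260181838715058
[[12.6, 230.7], [11.7, 230.7], [12.9, 230.6], [12.0, 230.7], [12.6, 230.6], [11.7, 230.6], [12.1, 230.6], [12.8, 230.6]]
```

View pics/c5.png

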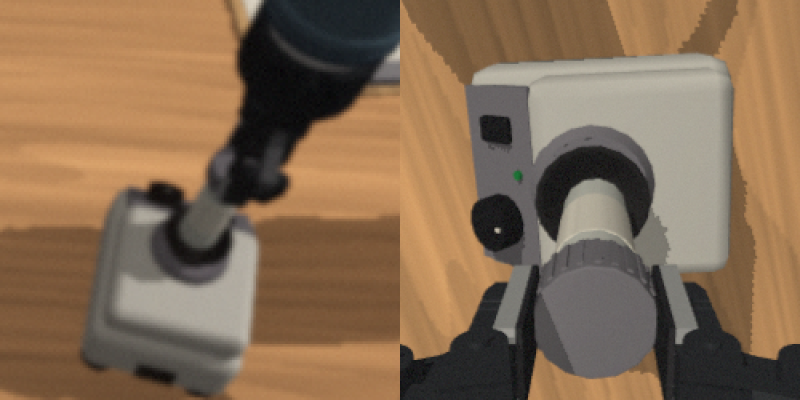

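The tube stands upright in the cup, its tip centred at about (597,185) in the right half. The force is steady near 12 N, and the onset-to-stop travel matches the 6 mm stroke. I'll keep holding past three seconds.

drive_tool(
  translation=[
    [0, 0, 0],
    [0, 0, 0],
    [0, 0, 0],
    [0, 0, 0],
    [0, 0, 0],
    [0, 0, 0],
    [0, 0, 0],
    [0, 0, 0],
  ],
  twist=[0, 0, 0, 0, 0, 0, 0, 0],
)

```text
time_s: 16.23
eef_pos: [0.5309, 0.2465, 0.2306]
orientation: [[0.965, 0.002, 0.264], [-0.264, 0.001, 0.965], [0.002, -1.0, 0.001]]
force: [-2.6, 0.7, 12.8]
finger_gap: 0.0332
```

drive_tool(
  translation=[
    [0, 0, 0],
    [0, 0, 0],
    [0, 0, 0],
    [0, 0, 0],
    [0, 0, 0],
    [0, 0, 0],
    [0, 0, 0],
    [0, 0, 0],
  ],
  twist=[0, 0, 0, 0, 0, 0, 0, 0],
)

```text
time_s: 16.9
eef_pos: [0.5309, 0.2465, 0.2306]
orientation: [[0.965, 0.002, 0.264], [-0.264, 0.001, 0.965], [0.002, -1.0, 0.001]]
force: [-2.1, 1.2, 12.5]
finger_gap: 0.0326
```

drive_tool(
  translation=[
    [0, 0, 0],
    [0, 0, 0],
    [0, 0, 0],
    [0, 0, 0],
    [0, 0, 0],
    [0, 0, 0],
    [0, 0, 0],
    [0, 0, 0],
  ],
  twist=[0, 0, 0, 0, 0, 0, 0, 0],
)

```text
time_s: 17.57
eef_pos: [0.5309, 0.2465, 0.2306]
orientation: [[0.965, 0.002, 0.264], [-0.264, 0.001, 0.965], [0.002, -1.0, 0.001]]
force: [-2.1, 0.5, 12.5]
finger_gap: 0.033
```

drive_tool(
  translation=[
    [0, 0, 0],
    [0, 0, 0],
    [0, 0, 0],
    [0, 0, 0],
    [0, 0, 0],
    [0, 0, 0],
    [0, 0, 0],
    [0, 0, 0],
  ],
  twist=[0, 0, 0, 0, 0, 0, 0, 0],
)

```text
time_s: 18.23
eef_pos: [0.5309, 0.2465, 0.2306]
orientation: [[0.965, 0.002, 0.264], [-0.264, 0.001, 0.965], [0.002, -1.0, 0.001]]
force: [-3.1, -0.4, 13.2]
finger_gap: 0.0326
```

drive_tool(
  translation=[
    [0, 0, 0],
    [0, 0, 0],
    [0, 0, 0],
    [0, 0, 0],
    [0, 0, 0],
    [0, 0, 0],
    [0, 0, 0],
    [0, 0, 0],
  ],
  twist=[0, 0, 0, 0, 0, 0, 0, 0],
)

```text
time_s: 18.9
eef_pos: [0.5309, 0.2465, 0.2306]
orientation: [[0.965, 0.002, 0.264], [-0.264, 0.001, 0.965], [0.002, -1.0, 0.001]]
force: [-2.6, 0.7, 12.9]
finger_gap: 0.0328
```

Run:
```python
from h import *
o=get_obs();print(o['time_s'],o['eef_pos'],o['force'],o['finger_gap'])
sign_off()
```

```text
18.9 [0.53087172 0.24648267 0.23063969] [-2.64794135  0.66248449 12.89839281] 0.032820286335681924
the job is handed in; nothing more can be done
```

I lifted the long tube out of the rack hole next to the empty one, set its tip in the mixer's cup and pressed the cup down to its stop. I held it there for over 5 s (13.7 to 18.9 s) and signed off at 18.9 s, still holding it.

- **Press force:** it stayed steady at 12–13 N through the hold.
- **Cup travel:** about 6 mm from first contact to the stop. I worked this out from the tool height and the force, because the cup's own position can't be read directly.
- **Grip and fit:** the grip held at about 33 mm opening on the 35 mm cap, with no slip seen. The last wrist and scene pictures showed the tube upright in the cup, about 1–2 mm off centre.
- **Bystanders:** after the lift, the picture showed both short tubes still in the rack. I moved at a safe height and felt no unexpected contact, but I did not check the short tubes, goggles, jar or timer again at the end.
- **Disagreements:** an upward force of about 6 N appeared as the fingers closed, probably the fingertips touching the rack plate; it was gone once lifted. The scene camera's colour mask put the cup about 7 mm off, apparently because it merged with the knob, so I used the wrist and top views, which agreed to about 3 mm.

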